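Set out the gel bench: every container in its holder

TASK

Set out the bench for the next gel: stand the small vial in the small green holder, the amber dye bottle in the orange holder and the white water bottle in the large white holder, each down in its well, and lay the black-capped marker across both cradles of the yellow pen rest centred between them. Keep the containers upright and leave the orange tube rack and the white casting tray where they are.

Things in the scene. Friction and masses are not known exactly. Their poses are not given: they have to be found in the camera images.
- vial: Small whitish vial with a white cap, standing upright: 21 mm across, 45 mm tall (body 20 mm across up to 38 mm, cap 17 mm across above), 10 to 17 g. Origin: centre of its underside; z up.
- dye_bottle: Amber-orange dropper bottle with a black cap, standing upright: 34 mm across, 62 mm tall (cap 24 mm across above 53 mm), about 30 g. Origin: centre of its underside; z up.
- water_bottle: White water bottle with a white cap, standing upright: 48 mm across, 105 mm tall (cap 31 mm across above 90 mm), about 0.12 kg. Origin: centre of its underside; z up.
- marker: Marker pen with a white barrel and black cap, lying on the bench: 136 mm long, 14 mm wide, 15 mm high, 10 to 17 g; it does not roll. Origin: middle of its length, at its underside; x along its length, z up.
- vial_holder: Small green round bottle holder fixed to the bench: a flat dish, 49 mm outside, 12 mm high, with a round well 37 mm wide whose floor lies 3 mm above the bench. Origin: centre of its underside, on the bench; z up.
- dye_holder: Medium orange round bottle holder fixed to the bench: a flat dish, 62 mm outside, 12 mm high, with a round well 50 mm wide whose floor lies 3 mm above the bench. Origin: centre of its underside, on the bench; z up.
- water_holder: Large white round bottle holder fixed to the bench: a flat dish, 76 mm outside, 12 mm high, with a round well 64 mm wide whose floor lies 3 mm above the bench. Origin: centre of its underside, on the bench; z up.
- pen_rest: Yellow pen rest fixed to the bench: base plate 110 x 56 x 5 mm, two cradles at x = +42 and -42 mm, each 14 mm thick, 50 mm wide, with a flat notch 32 mm wide, floor 16 mm above the bench, side horns 28 mm high; 70 mm open between them. The pen lies along x in both notches, facing either way. Origin: centre of the underside; x along the pen, z up.
- tube_rack: Orange tube rack, a loose bystander left of the work: 64 x 156 x 52 mm, the long side along its y. Origin: centre of its underside. To be left alone.
- casting_box: White open casting tray, a loose bystander right of the work: 159 x 104 x 30 mm, the long side along its x. Origin: centre of its underside. To be left alone.
Mind the look-alikes: they are no part of the job. Several things look just like the marker: the one meant starts farthest from the robot's base.

How it is judged:
By the outcome, as a careful person would: the job done as asked, in the order asked, and still so for the second after the job is handed in, with the robot touching nothing.
It also fails if it takes over 106 s, if anything falls off the work surface, if the arm or the gripper's body presses on something with over 40 N, if the wrist force passes 120 N, or if a joint passes its speed limit or range.

ROBOT

A 7-joint arm with a two-finger parallel gripper is mounted at the origin on a cart in front of the work surface, level with it; the furniture and walls round the work are solid. World frame = base frame: x ahead of the robot, y to its left, z up, the work surface at z = 0. Lengths are in m, angles in rad, forces in N, time in s.
With the tool pointing down it reaches from about 0.425 to 1.025 m from the base axis. Payload 9.4 kg.
Tool frame: the origin (TCP) lies on the centre line of the jaws, within the pads' length; the fingertips stand 8 mm ahead of it and the grasp point (between the pads) lies 11 mm behind it; z points along the fingers, y is the line along which they close (so a half turn about z gives the same grasp; the last joint's range is limited). The gripper opens to 85 mm and grips with 20 to 120 N. Pads are 22 mm wide; open, the fingers measure 114 mm over their backs; the gripper's body (76 mm by 85 mm) begins 54 mm behind the grasp point. The pads swing forward as they close: fully open they stand 13 mm farther back than shut.
Start: joints at [-1.375, 0.599, -0.003, 1.599, 0.002, 0.943, -0.08], TCP at [0.195, 0.698, 0.217] pointing down, gripper open.
Joint ranges: [-2.57, 2.57], [-0.35, 1.97], [-1.29, 1.29], [0.11, 2.56], [-1.05, 4.19], [0.11, 1.86], [-2.63, 2.63]. Speed limits (rad/s): [2.22, 2.22, 3.01, 3.01, 3.14, 3.14, 3.14].

INTERFACE

Orientations are given as a unit quaternion [x, y, z, w].
In Python, from rig import status, vision, job gives the robot as it stands.
- The arm moves only by the tool apply_moves, never from a script. Its argument "plan" is text: rows parted by semicolons, each of 7 numbers parted by spaces: the turn, a rotation vector about the tool's x, y, z in units of 6 degrees (1.0 is 6 degrees), then the shift along the tool's x, y, z in cm, then the closure, from 0 (fully open) to 1 (shut). A call has 1 to 12 rows; each row shifts and turns the commanded pose from where the row before left it, along the tool's axes as they then stand; what a row does not reach is not made up. A row lasts 1/12 s, in which the tool goes at most 41.7 mm and 7.16 degrees, less where a joint would pass 70% of its speed; a pose out of reach is approached as far as the arm can. A call is refused whole if a number of a shift passes 4.17 or a number of a turn 1, either way. A call with a gripper value outside its range is refused whole. The fingers move at their own pace and stop on an object; the grip force is fixed at half the most. Time passes only in rows, so rows that do not move let the fingers close. It gives the time, the measured TCP pose, the force, the opening and the grip force at its end, in the units of the state.
- status.observe(): the state, without advancing time (a new reading comes with each control period).
- vision.get_image(name): name is "scene" or "top" or "wrist"; returns the picture (400x640x3 uint8, red, green, blue); there is no depth.
- vision.camera_params(name): a dict with "fov_y" (degrees; the focal length in pixels is half the picture's height over the tangent of half this angle, whatever the lens; pixels are square), "cx", "cy" (the principal point, pixels), "xyz" and "attitude" of the camera in the world; the wrist camera has in their place "T_tool_cam" (4x4, takes a point from camera to tool coordinates, whose origin is the TCP and whose axes are the flange's). Camera axes: x right, y up, looking along -z (the intrinsics and any distortion apply to the point x, -y, -z); pixel columns grow to the right and rows downward; lengths in m; the calibration is good to about 2 mm. A picture is of the moment at which its call begins: read the wrist's pose just before it. camera_params takes no time and is no camera call.
- job.sign_off(): hands the job in; it is judged then, once.
The state is a dict: "clock": time; "joint_pos": joint angles; "qd": joint speeds; "joint_efforts": joint torques, N m; "tcp_pos": TCP position; "orientation": TCP orientation; "force": force on the tool from outside, world axes, zero at the start; "moment": the same for the moment, N m; "grip_width": finger opening in m; "grasp_force": force on a finger pad.
Only numpy, scipy, OpenCV 4.12 (cv2) and the standard library are available. Lean on these libraries where they do the work, as an engineer would, in place of code of your own. Each camera call takes 0.05 s, during which the arm holds its last target. There are 200 camera calls.

## Working session

There is one attempt and no reset: what is moved stays moved. The work goes in short steps, Python scripts to look and compute and a tool call to move; the robot and the scene stay as the last step left them, time stands still between calls to the robot, and variables do not carry over. Pictures are saved under pics/ and viewed, at most 14 in all, crops included, and the job is handed in when it is done.

Besides the shell and the picture viewer there is one more tool, called after "Emit:" by a JSON object that holds its "name" and its "arguments", one argument or row to a line. apply_moves: Moves the arm, as the interface text tells. Its arguments: {"type":"object","properties":{"plan":{"type":"string"}},"required":["plan"]}

```bash
mkdir -p pics; ls; python3 - <<'E'
from rig import status, vision, job
import cv2
s=status.observe();print(s)
for n in("scene","top","wrist"):
    print(n,vision.camera_params(n))
    im=vision.get_image(n);cv2.imwrite(f"pics/{n}0.png",im[:,:,::-1])
E
```

```text
pics
{'clock': 0.0, 'joint_pos': array([-1.3747141 ,  0.60015543, -0.00253816,  1.6001335 ,  0.00181701,
        0.94289461, -0.07982362]), 'qd': array([-0.00093026,  0.00082055, -0.00065156, -0.00036696, -0.00028152,
        0.00177612,  0.00073425]), 'joint_efforts': array([ 1.77281427e-04, -7.76467752e+01,  1.56469334e+00, -2.58012235e+01,
        1.22697520e-02,  8.98831728e-03, -4.93870323e-05]), 'tcp_pos': array([0.19521588, 0.69770887, 0.21659386]), 'orientation': array([ 1.35948436e-01,  9.90715596e-01, -7.94049089e-04, -2.72886177e-05]), 'force': array([0.62409942, 0.24218711, 0.53106899]), 'moment': array([ 0.05939473, -0.02766471,  0.00075433]), 'grasp_force': 0.0, 'grip_width': 0.0852413068684361}
scene {'fov_y': 56.58308242190378, 'cx': 319.3948811251062, 'cy': 202.63389313777952, 'xyz': array([-0.12057795, -0.51984064,  0.8346124 ]), 'attitude': array([ 0.34874133, -0.16994765, -0.38381064,  0.8379658 ])}
top {'fov_y': 55.76468067656841, 'cx': 320.5462634180959, 'cy': 197.84068558205095, 'xyz': array([ 0.27736571, -0.01208247,  1.15445055]), 'attitude': array([ 0.08094985, -0.07673681, -0.69734578,  0.70800243])}
wrist {'fov_y': 62.90311095892061, 'cx': 319.59524627913765, 'cy': 198.6185404244878, 'T_tool_cam': array([[-1.29964522e-03,  9.62443510e-01,  2.71478915e-01,
         6.78258989e-02],
       [ 9.99998708e-01,  1.50752312e-03, -5.57178800e-04,
         2.93423060e-05],
       [-9.45513860e-04,  2.71477840e-01, -9.62444226e-01,
        -1.55969690e-01],
       [ 0.00000000e+00,  0.00000000e+00,  0.00000000e+00,
         1.00000000e+00]])}
```

View pics/top0.png

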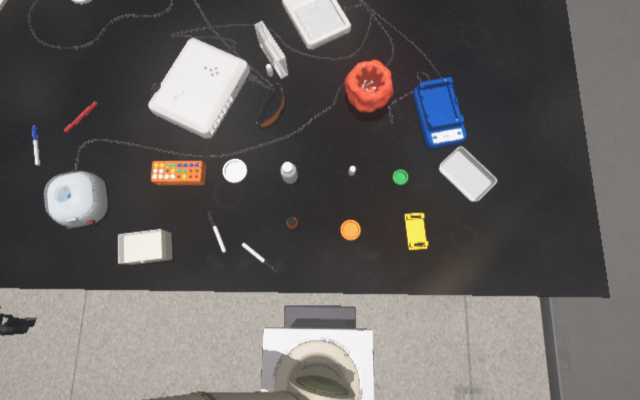

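View pics/scene0.png

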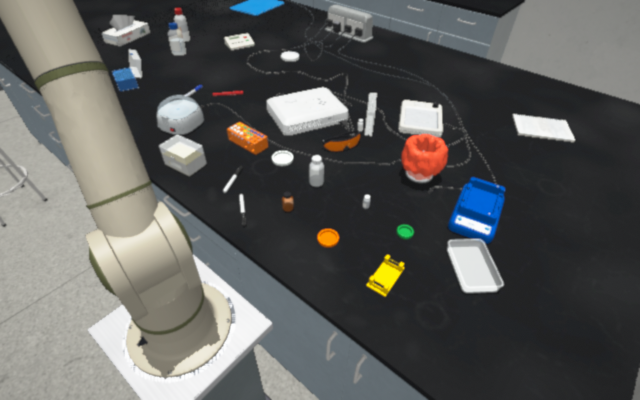

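The top view shows the holders (white 235,171; green 401,177; orange 350,230), bottles (water 289,172; dye 292,223), the vial at (352,171) and the rest at (416,231). Black-capped markers lie at (217,232) and (259,255). The scene view shows the same layout, with the markers at (232,179) and (242,209). The first of these looks farther from the base, and I'll check that by casting rays.

```bash
cat > h.py <<'E'
import numpy as np, cv2
from scipy.spatial.transform import Rotation as R
from rig import status, vision
def cam(n):
    p=vision.camera_params(n); f=200/np.tan(np.radians(p['fov_y'])/2)
    if n=='wrist':
        s=status.observe(); T=np.eye(4); T[:3,:3]=R.from_quat(s['orientation']).as_matrix(); T[:3,3]=s['tcp_pos']
        T=T@p['T_tool_cam']; return f,p['cx'],p['cy'],T[:3,3],T[:3,:3]
    return f,p['cx'],p['cy'],np.array(p['xyz']),R.from_quat(p['attitude']).as_matrix()
def ray(c,uv,z):
    f,cx,cy,o,M=c; d=M@np.array([(uv[0]-cx)/f,-(uv[1]-cy)/f,-1]); return o+d*(z-o[2])/d[2]
def proj(c,P):
    f,cx,cy,o,M=c; q=M.T@(np.array(P)-o); return np.array([cx-f*q[0]/q[2],cy+f*q[1]/q[2]])
def grab(n,path=None):
    c=cam(n); im=vision.get_image(n)[:,:,::-1].copy()
    if path: cv2.imwrite(path,im)
    return c,im
def blobs(im,lo,hi,amin=15):
    m=cv2.inRange(cv2.cvtColor(im,cv2.COLOR_BGR2HSV),lo,hi)
    n,l,st,ce=cv2.connectedComponentsWithStats(m)
    return [(st[i],ce[i],l==i) for i in range(1,n) if st[i][4]>=amin]
E
python3 - <<'E'
from h import *
im=cv2.imread('pics/top0.png');c=cam('top');cs=cam('scene');ims=cv2.imread('pics/scene0.png')
cols=dict(yellow=((25,120,120),(35,255,255),.005),green=((55,100,80),(85,255,255),.012),orange=((5,120,120),(20,255,255),.012),white=((0,0,120),(179,70,255),.0075))
for k,(lo,hi,z) in cols.items():
  for n,cc,i,box in(('top',c,im,(190,150,500,290)),('scene',cs,ims,(200,120,520,310))):
    for st,ce,m in blobs(i,lo,hi):
        if box[0]<ce[0]<box[2] and box[1]<ce[1]<box[3] and st[4]<3000:
            p=ray(cc,ce,z);print(k,n,st.tolist(),ce.round(1),p.round(3))
for a in((217,232),(259,255)): p=ray(c,a,.0075);print(a,p,np.hypot(*p[:2]))
a=cv2.resize(im[200:280,190:310],None,fx=5,fy=5,interpolation=cv2.INTER_CUBIC)
cv2.imwrite('pics/mk.png',a)
a=cv2.resize(im[140:260,200:500],None,fx=2.6,fy=2.6,interpolation=cv2.INTER_CUBIC)
cv2.imwrite('pics/work.png',a)
E
```

```text
yellow top [411, 213, 9, 2, 16] [415.4 213.6] [ 0.493 -0.297  0.005]
yellow top [405, 214, 23, 35, 484] [415.1 231.4] [ 0.438 -0.293  0.005]
yellow scene [366, 255, 38, 41, 746] [385.3 276. ] [ 0.438 -0.294  0.005]
green top [392, 169, 17, 16, 208] [400.  176.6] [ 0.609 -0.251  0.012]
green scene [396, 224, 18, 15, 208] [404.9 230.8] [ 0.606 -0.252  0.012]
orange top [340, 219, 21, 22, 357] [350.1 229.5] [ 0.439 -0.094  0.012]
orange scene [227, 122, 41, 32, 631] [248.2 139. ] [0.615 0.444 0.012]
orange scene [325, 135, 35, 16, 251] [341.6 143.9] [0.827 0.157 0.012]
orange scene [402, 134, 46, 43, 1453] [424.5 154.2] [ 0.98  -0.111  0.012]
orange scene [283, 197, 10, 6, 44] [287.3 199.6] [0.473 0.1   0.012]
orange scene [317, 228, 23, 19, 338] [327.7 237. ] [ 0.437 -0.096  0.012]
white top [439, 146, 58, 56, 1808] [467.1 173.9] [ 0.622 -0.464  0.008]
white top [222, 159, 25, 24, 480] [234.2 170.3] [0.623 0.272 0.008]
white top [281, 161, 15, 19, 219] [287.7 170.1] [0.627 0.102 0.008]
white top [349, 166, 7, 9, 50] [351.9 169.6] [ 0.631 -0.101  0.008]
white top [213, 226, 13, 27, 120]
[... 584 characters left out ...]
007]
white scene [363, 194, 8, 14, 77] [366.2 200.2] [ 0.641 -0.088  0.007]
white scene [455, 216, 36, 18, 267] [473.1 224.6] [ 0.769 -0.394  0.007]
white scene [198, 226, 12, 11, 34] [204.  230.5] [0.22  0.196 0.007]
white scene [210, 232, 9, 12, 30] [214.  237.6] [0.222 0.152 0.007]
white scene [447, 238, 57, 55, 2194] [473.8 265.6] [ 0.625 -0.46   0.007]
white scene [243, 262, 6, 6, 18] [244.9 264.4] [0.217 0.014 0.007]
white scene [252, 279, 26, 28, 178] [263.1 293.7] [ 0.187 -0.09   0.007]
white scene [245, 286, 7, 5, 18] [248.2 288.7] [ 0.172 -0.05   0.007]
(217, 232) [0.42641147 0.31122895 0.0075    ] 0.5279111649494355
(259, 255) [0.35881926 0.17934825 0.0075    ] 0.40114468699018074
```

View pics/mk.png

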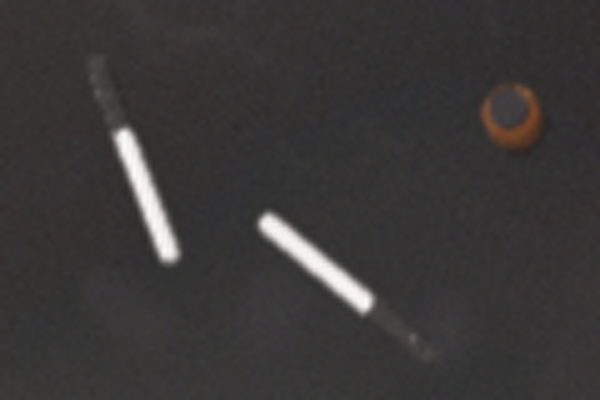

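View pics/wrist0.png

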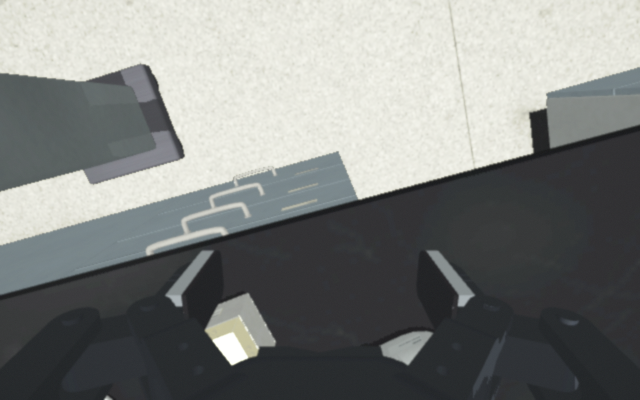

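The candidates are the black-capped white markers at top-view (217,232), 0.528 m from the base, and (259,255), 0.401 m from the base. They look identical, so the farther one at (217,232) is the one meant, and the crop confirms it (cap toward upper left). The blue-capped and red pens farther left don't match. Next I move above the vial.

Emit:
{"name": "apply_moves", "arguments": {
  "plan": "0 0 -0.87 0 0 0 0;0 0 -0.87 0 0 0 0;0 0 -0.86 0 -1 0 0;0 0 0 -0.87 -1.6 0 0;0 0 0 -1.74 -3.2 0 0;0 0 0 -1.74 -3.2 0 0;0 0 0 -1.74 -3.2 0 0;0 0 0 -1.74 -3.2 0 0;0 0 0 -1.74 -3.2 0 0;0 0 0 -1.74 -3.2 0 0;0 0 0 -1.74 -3.2 0 0;0 0 0 -1.74 -3.2 0 0"
}}

```text
clock: 1.15
tcp_pos: [0.3427, 0.4144, 0.2174]
orientation: [0.0, 1.0, -0.0, 0.0]
force: [0.5, -0.6, 0.6]
grip_width: 0.0856
grasp_force: 0.0
```

Emit:
{"name": "apply_moves", "arguments": {
  "plan": "0 0 0 -1.74 -3.2 0 0;0 0 0 -1.74 -3.2 0 0;0 0 0 -1.74 -3.2 0 0;0 0 0 -1.74 -3.2 0 0;0 0 0 -1.74 -3.2 0 0;0 0 0 -1.74 -3.2 0 0;0 0 0 -1.74 -3.2 0 0;0 0 0 -1.74 -3.2 0 0;0 0 0 -1.74 -3.2 0 0;0 0 0 -1.74 -3.2 0 0;0 0 0 -1.74 -3.2 0 0;0 0 0 -1.74 -3.2 0 0"
}}

```text
clock: 2.15
tcp_pos: [0.5513, 0.0303, 0.2175]
orientation: [0.0, 1.0, 0.0, -0.0]
force: [0.6, 0.7, -0.5]
grip_width: 0.0855
grasp_force: 0.0
```

Emit:
{"name": "apply_moves", "arguments": {
  "plan": "0 0 0 -1.5 -3 0 0;0 0 0 -1 -2.5 1 0;0 0 0 -1 -1.5 2 0;0 0 0 0 0 2 0;0 0 0 0 0 1 0;0 0 0 0 0 0 0"
}}

```text
clock: 2.65
tcp_pos: [0.5842, -0.0377, 0.1552]
orientation: [0.0, 1.0, 0.0, -0.002]
force: [0.2, 0.7, -0.0]
grip_width: 0.0856
grasp_force: 0.0
```

```bash
python3 - <<'E'
from h import *
c,im=grab('wrist','pics/w1.png')
ct=cam('top');cs=cam('scene')
def tri(a,b):
    A=[];B=[]
    for cc,uv in((ct,a),(cs,b)):
        d=ray(cc,uv,0)-cc[3];d/=np.linalg.norm(d);P=np.eye(3)-np.outer(d,d);A.append(P);B.append(P@cc[3])
    return np.linalg.solve(sum(A),sum(B))
print('vial',tri((351.9,169.6),(366.2,200.2)),'water',tri((287.7,170.1),(316.2,170.1)),'dye ~',tri((292,223),(288,202)))
print(c[3],proj(c,[.622,-.098,.02]))
for k,lo,hi,z in(('w',(0,0,130),(179,60,255),.045),('g',(55,100,60),(85,255,255),.012)):
    for st,ce,m in blobs(im,lo,hi,200): print(k,st.tolist(),ce.round(1),ray(c,ce,z).round(4))
E
```

```text
vial [ 0.62449756 -0.09880057  0.02658333] water [0.61338962 0.09895916 0.04766241] dye ~ [0.45535985 0.08102456 0.02607296]
[ 0.5170201  -0.03794701  0.3114654 ] [255.89819225 223.29140669]
w [432, 182, 105, 85, 5633] [484.  224.1] [0.6141 0.1044 0.045 ]
w [590, 182, 50, 77, 3064] [618.1 221.4] [0.612  0.2199 0.045 ]
w [240, 211, 29, 35, 721] [254.2 228. ] [ 0.6173 -0.0946  0.045 ]
w [166, 251, 46, 55, 687] [186.8 277.9] [ 0.6653 -0.1583  0.045 ]
w [428, 251, 46, 55, 686] [452.2 277.8] [0.6658 0.0824 0.045 ]
g [72, 182, 58, 52, 2342] [100.3 206.8] [ 0.6078 -0.2475  0.012 ]
```

View pics/w1.png

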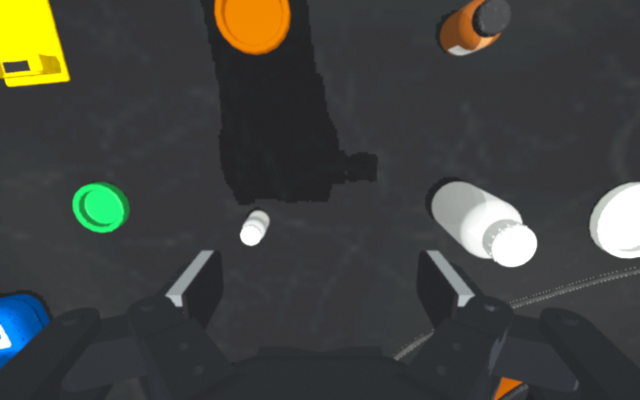

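The wrist view shows the vial at (254,228), the green holder at (100,207), the water bottle at (484,224) and the white holder at (618,221). The vial is near (0.622,-0.098).

Emit:
{"name": "apply_moves", "arguments": {
  "plan": "0 0 0 -1 -2 1 0;0 0 0 -1.8 -3 2 0;0 0 0 -1 -1 2 0;0 0 0 0 0 1 0;0 0 0 0 0 0 0;0 0 0 0 0 0 0"
}}

```text
clock: 3.2
tcp_pos: [0.6233, -0.0964, 0.098]
orientation: [-0.0, 1.0, 0.0, -0.0]
force: [-0.6, -0.5, 0.3]
grip_width: 0.0848
grasp_force: 0.0
```

```bash
python3 - <<'E'
from h import *
c,im=grab('wrist','pics/w2.png')
print(status.observe()['tcp_pos'])
for k,lo,hi,z in(('w',(0,0,130),(179,60,255),.045),('g',(55,100,60),(85,255,255),.012)):
    for st,ce,m in blobs(im,lo,hi,200): print(k,st.tolist(),ce.round(1),[ray(c,ce,zz).round(4) for zz in (z,.025)])
E
```

```text
[ 0.62369788 -0.09631415  0.09861241]
w [534, 147, 106, 95, 7346] [593.  187.7] [array([0.6072, 0.0836, 0.045 ]), array([0.6121, 0.1009, 0.025 ])]
w [301, 184, 31, 42, 1045] [316.5 204.5] [array([ 0.6185, -0.0986,  0.045 ]), array([ 0.6246, -0.0988,  0.025 ])]
w [165, 250, 49, 57, 846] [187.2 277.6] [array([ 0.6728, -0.1908,  0.045 ]), array([ 0.684 , -0.1998,  0.025 ])]
w [426, 250, 49, 57, 849] [452.  277.5] [array([ 0.6729, -0.0021,  0.045 ]), array([0.6842, 0.0069, 0.025 ])]
w [583, 299, 57, 20, 269] [609.9 308.8] [array([0.6987, 0.1168, 0.045 ]), array([0.7124, 0.1372, 0.025 ])]
g [83, 147, 73, 66, 3664] [118.9 178.8] [array([ 0.6081, -0.2481,  0.012 ]), array([ 0.6053, -0.2399,  0.025 ])]
```

View pics/w2.png

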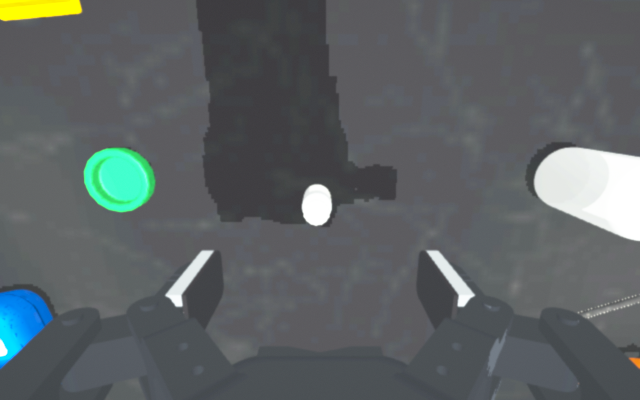

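The vial sits at (316,205), between the fingers and 2-3 mm off in y.

Emit:
{"name": "apply_moves", "arguments": {
  "plan": "0 0 0 0 -0.25 1 0;0 0 0 0 0 2 0;0 0 0 0 0 2 0;0 0 0 0 0 1.8 0;0 0 0 0 0 0.9 0;0 0 0 0 0 0 0;0 0 0 0 0 0 0"
}}

```text
clock: 3.83
tcp_pos: [0.6238, -0.1001, 0.0208]
orientation: [-0.0, 1.0, 0.0, -0.0]
force: [0.7, 0.1, 0.7]
grip_width: 0.0854
grasp_force: 0.0
```

Emit:
{"name": "apply_moves", "arguments": {
  "plan": "0 0 0 0 0 0 0.4;0 0 0 0 0 0 0.6;0 0 0 0 0 0 0.7;0 0 0 0 0 0 0.8;0 0 0 0 0 0 1;0 0 0 0 0 0 1;0 0 0 0 0 0 1;0 0 0 0 0 0 1"
}}

```text
clock: 4.5
tcp_pos: [0.6242, -0.1004, 0.021]
orientation: [0.0, 1.0, 0.0, 0.0]
force: [-0.4, 0.9, 5.9]
grip_width: 0.0141
grasp_force: 58.2
```

The grip width of 14 mm is less than the vial's 20 mm, so I'll look before lifting.

```bash
python3 - <<'E'
from h import *
c,im=grab('wrist','pics/w3.png');s=status.observe()
print(s['tcp_pos'],s['grip_width'],s['grasp_force'],s['force'],proj(c,s['tcp_pos']))
_,b=grab('scene'); 
a=np.hstack([cv2.resize(im[130:330,200:440],None,fx=1.66,fy=2),cv2.resize(b[150:260,300:430],(400,400))])
cv2.imwrite('pics/w3c.png',a)
E
```

```text
[ 0.62414336 -0.10040806  0.0209512 ] 0.013912201183358648 58.15471167126816 [0.0494262  1.33677997 5.6458091 ] [319.97771221 242.99130054]
```

View pics/w3c.png

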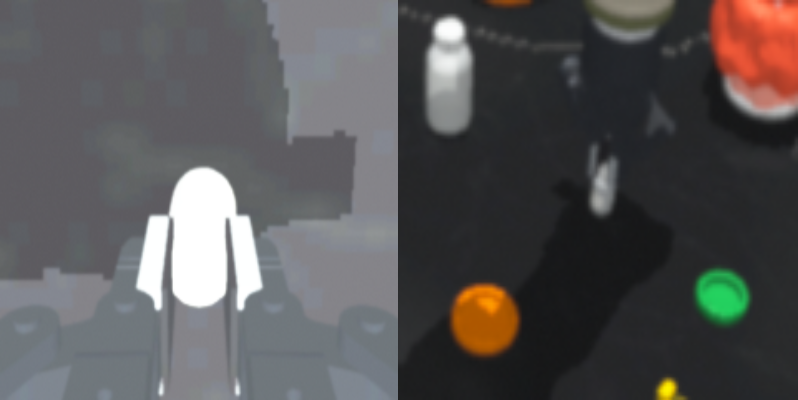

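The wrist crop shows the vial still upright between the pads, base at the upper end and cap toward the camera. The scene crop agrees, and compliant pads would explain the width. I lift and carry it.

Emit:
{"name": "apply_moves", "arguments": {
  "plan": "0 0 0 0 0 -0.5 1;0 0 0 0 0 -1 1;0 0 0 0 0 -1.5 1;0 0 0 0 -1 -1 1;0 0 0 0.4 -2 0 1;0 0 0 0.4 -3 0 1;0 0 0 0.4 -3 0 1;0 0 0 0.4 -3 0 1;0 0 0 0 -2 0 1;0 0 0 0 -1 0 1;0 0 0 0 0 0 1;0 0 0 0 0 0 1"
}}

```text
clock: 5.6
tcp_pos: [0.6077, -0.2502, 0.0607]
orientation: [0.001, 1.0, 0.0, 0.0]
force: [0.4, 1.7, 0.4]
grip_width: 0.0138
grasp_force: 58.0
```

```bash
python3 - <<'E'
from h import *
c,im=grab('wrist','pics/w4.png');s=status.observe()
print(s['tcp_pos'],s['grip_width'],s['grasp_force'],s['force'])
for st,ce,m in blobs(im,(55,100,60),(85,255,255),200): print(st.tolist(),ce.round(1),ray(c,ce,.012).round(4),cv2.minEnclosingCircle(np.argwhere(m)[:,::-1].astype(np.float32)))
E
```

```text
[ 0.60794125 -0.24892693  0.06063747] 0.014031449533090455 58.0319491339651 [-0.59521097  0.82160692 -0.19207581]
[282, 178, 74, 61, 2993] [317.5 205.8] [ 0.6025 -0.2517  0.012 ] ((318.5360107421875, 214.11346435546875), 37.108673095703125)
```

View pics/w4.png

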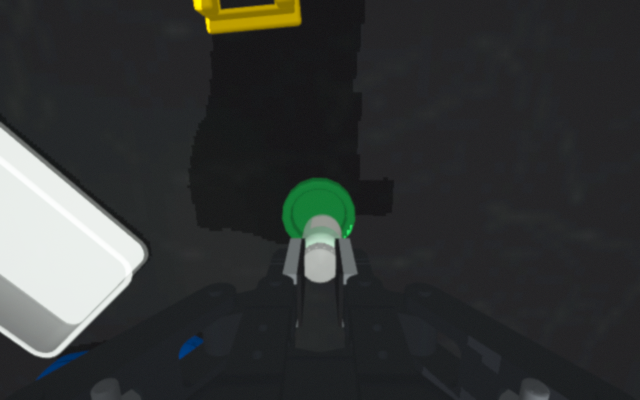

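The green rim is centred at about (319,213), which is (0.607,-0.251), and the vial hangs over it upright. I lower it.

Emit:
{"name": "apply_moves", "arguments": {
  "plan": "0 0 0 0 -0.1 0.8 1;0 0 0 0 0 1 1;0 0 0 0 0 1 1;0 0 0 0 0 0.6 1;0 0 0 0 0 0.2 1;0 0 0 0 0 0 1;0 0 0 0 0 0 1"
}}

```text
clock: 6.23
tcp_pos: [0.6077, -0.2503, 0.024]
orientation: [-0.0, 1.0, 0.0, -0.0]
force: [-0.0, 2.4, 4.6]
grip_width: 0.0134
grasp_force: 58.5
```

Emit:
{"name": "apply_moves", "arguments": {
  "plan": "0 0 0 0 0 0 0.8;0 0 0 0 0 0 0.6;0 0 0 0 0 0 0.4;0 0 0 0 0 0 0.2;0 0 0 0 0 0 0;0 0 0 0 0 0 0;0 0 0 0 0 -1 0;0 0 0 0 0 -2 0;0 0 0 0 0 -3 0;0 0 0 0 0 -3 0;0 0 0 0 0 -3 0;0 0 0 0 0 -1 0"
}}

```text
clock: 7.23
tcp_pos: [0.6095, -0.2523, 0.1598]
orientation: [0.0, 1.0, -0.001, 0.003]
force: [0.1, -0.1, 0.1]
grip_width: 0.0858
grasp_force: 0.0
```

```bash
python3 - <<'E'
from h import *
c,im=grab('wrist');s=status.observe();ct,t=grab('top')
print(s['tcp_pos'],s['grip_width'])
a=np.hstack([cv2.resize(im[120:280,240:400],(400,400)),cv2.resize(t[150:205,375:430],(400,400))])
cv2.imwrite('pics/w5.png',a)
# dye: amber body
for n,cc,i in(('top',ct,t),('scene',)+grab('scene')):
  for st,ce,m in blobs(i,(3,90,30),(20,255,255),20):
    p=ray(cc,ce,.03)
    if abs(p[0]-.45)<.08 and -.2<p[1]<.2: print(n,st.tolist(),ce,p.round(4))
E
```

```text
[ 0.60973462 -0.25238142  0.16003777] 0.08546033690525734
top [286, 217, 13, 13, 77] [292.85714286 224.36363636] [0.4499 0.0786 0.03  ]
top [340, 219, 22, 22, 388] [350.13917526 229.53608247] [ 0.4369 -0.0934  0.03  ]
scene [281, 196, 13, 16, 171] [287.50877193 203.48538012] [0.4475 0.0742 0.03  ]
scene [316, 228, 24, 20, 394] [327.66497462 237.40101523] [ 0.4237 -0.1059  0.03  ]
```

View pics/w5.png

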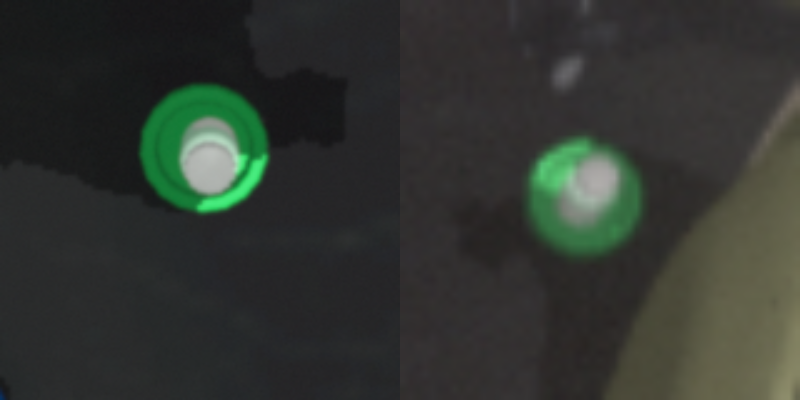

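Both crops show the vial upright inside the green well. Next is the dye bottle near (0.450,0.078).

Emit:
{"name": "apply_moves", "arguments": {
  "plan": "0 0 0 0.5 1 0 0;0 0 0 1.5 3 0 0;0 0 0 1.5 3 0 0;0 0 0 1.5 3 0 0;0 0 0 1.5 3 0 0;0 0 0 1.5 3 0 0;0 0 0 1.5 3 0 0;0 0 0 1.5 3 0 0;0 0 0 1.5 3 1 0;0 0 0 1.5 3 1 0;0 0 0 1.5 3 1 0;0 0 0 0.5 2 0 0"
}}

```text
clock: 8.38
tcp_pos: [0.4429, 0.0808, 0.122]
orientation: [-0.001, 1.0, -0.0, -0.003]
force: [-0.4, 0.1, -0.4]
grip_width: 0.0853
grasp_force: 0.0
```

Emit:
{"name": "apply_moves", "arguments": {
  "plan": "0 0 0 0 0 0 0;0 0 0 0 0 0 0"
}}

```text
clock: 8.55
tcp_pos: [0.4462, 0.0797, 0.1234]
orientation: [-0.002, 1.0, -0.0, -0.001]
force: [0.2, -0.5, -0.7]
grip_width: 0.0853
grasp_force: 0.0
```

```bash
python3 - <<'E'
from h import *
c,im=grab('wrist','pics/w6.png');s=status.observe()
print(s['tcp_pos'],proj(c,[.45,.079,.03]),s['joint_pos'].round(2))
for st,ce,m in blobs(im,(3,90,30),(20,255,255),200): print(st.tolist(),ce,ray(c,ce,.027),ray(c,ce,.012))
E
```

```text
[0.44682417 0.0786103  0.12372145] [318.84461511 200.48594132] [-0.28  0.44 -0.02  2.29  0.02  0.41  1.25]
[76, 144, 81, 76, 423] [130.08983452 177.53900709] [ 0.43230583 -0.06971991  0.027     ] [ 0.43548705 -0.07857585  0.012     ]
[301, 180, 45, 48, 1064] [321.81296992 198.07330827] [0.44884114 0.0813725  0.027     ] [0.45300428 0.08148892 0.012     ]
[603, 317, 37, 52, 1013] [623.24975321 338.74037512] [0.58142822 0.35656815 0.027     ] [0.5934648  0.37302657 0.012     ]
```

View pics/w6.png

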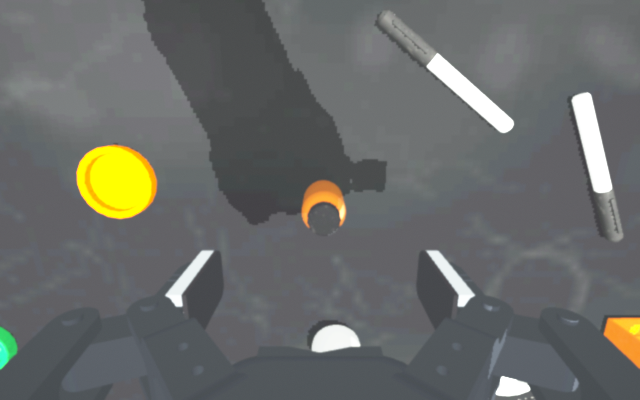

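The dye bottle is between the fingers at (323,205), the orange holder is at (117,181), and the target marker runs from (583,97) to (610,238).

```bash
python3 - <<'E'
from h import *
c=cam('wrist')
print('cap',ray(c,(324,218.5),.062),'base',ray(c,(323,180),0)+[.017,0,0],'hold',ray(c,(117,181),.010))
a=ray(c,(582,95),.0075);b=ray(c,(612,240),.0075);print('marker',a,b,np.linalg.norm(a-b),(a+b)/2,np.degrees(np.arctan2(*(a-b)[1::-1])))
E
```

```text
cap [0.4548553  0.08154054 0.062     ] base [0.45778602 0.08142718 0.        ] hold [ 0.43938188 -0.09258034  0.01      ]
marker [0.37019542 0.28692576 0.0075    ] [0.49424062 0.34064284 0.0075    ] 0.13517668023783286 [0.43221802 0.3137843  0.0075    ] -156.58524429754388
```

Emit:
{"name": "apply_moves", "arguments": {
  "plan": "0 0 0 -0.4 0.2 0.5 0;0 0 0 -0.4 0 1.5 0;0 0 0 0 0 2 0;0 0 0 0 0 2 0;0 0 0 0 0 2 0;0 0 0 0 0 1.5 0;0 0 0 0 0 0.5 0;0 0 0 0 0 0 0;0 0 0 0 0 0 0;0 0 0 0 0 0 0"
}}

```text
clock: 9.43
tcp_pos: [0.4563, 0.0802, 0.0251]
orientation: [0.001, 1.0, 0.0, 0.0]
force: [-0.2, -0.7, 0.8]
grip_width: 0.0852
grasp_force: 0.0
```

Emit:
{"name": "apply_moves", "arguments": {
  "plan": "0 0 0 0 0 0 0.3;0 0 0 0 0 0 0.5;0 0 0 0 0 0 0.6;0 0 0 0 0 0 0.7;0 0 0 0 0 0 1;0 0 0 0 0 0 1;0 0 0 0 0 0 1;0 0 0 0 0 -0.5 1;0 0 0 0 0 -1 1;0 0 0 0 0 -1.5 1;0 0 0 0 0 -1 1;0 0 0 0 0 0 1"
}}

```text
clock: 10.43
tcp_pos: [0.4564, 0.0806, 0.0661]
orientation: [0.0, 1.0, 0.0, 0.001]
force: [-0.8, -0.1, -0.9]
grip_width: 0.0289
grasp_force: 59.3
```

```bash
python3 - <<'E'
from h import *
c,im=grab('wrist');s=status.observe();_,b=grab('scene');
print(s['tcp_pos'],s['grip_width'],s['grasp_force'])
cv2.imwrite('pics/w7.png',np.hstack([cv2.resize(im[140:300,240:400],(400,400)),cv2.resize(b[150:260,230:340],(400,400))]))
E
```

```text
[0.4563805  0.08069312 0.06537108] 0.02914384341980354 59.26842350997205
```

View pics/w7.png

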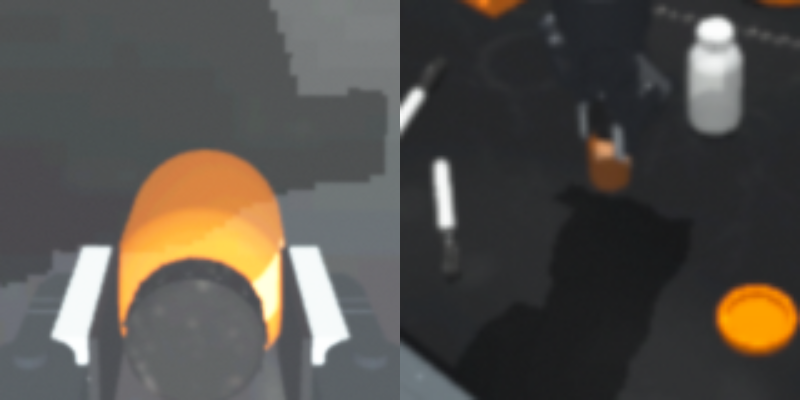

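The dye bottle is held upright and is off the bench. I carry it to the orange holder at about (0.4385,-0.094).

Emit:
{"name": "apply_moves", "arguments": {
  "plan": "0 0 0 0 -1 0 1;0 0 0 0.3 -2 0 1;0 0 0 0.5 -3 0 1;0 0 0 0.5 -3 0 1;0 0 0 0.5 -3 0 1;0 0 0 0 -3 0 1;0 0 0 0 -1.5 0 1;0 0 0 0 -1 0 1;0 0 0 0 0 0 1;0 0 0 0 0 0 1"
}}

```text
clock: 11.37
tcp_pos: [0.4371, -0.0951, 0.0639]
orientation: [0.001, 1.0, 0.0, -0.001]
force: [-0.2, 0.2, -1.2]
grip_width: 0.0293
grasp_force: 59.3
```

```bash
python3 - <<'E'
from h import *
c,im=grab('wrist','pics/w8.png');s=status.observe()
print(s['tcp_pos'],s['orientation'])
m=cv2.inRange(cv2.cvtColor(im,cv2.COLOR_BGR2HSV),(3,90,30),(20,255,255))
print([ (st.tolist(),ce) for st,ce,_ in blobs(im,(3,90,30),(20,255,255),100)], proj(c,[.4385,-.094,.012]),proj(c,[.4385-.031,-.094,.012]))
E
```

```text
[ 0.43730796 -0.09426201  0.06401717] [ 4.39754835e-04  9.99999776e-01  1.92817996e-04 -4.65374266e-04]
[([275, 168, 94, 112, 2543], array([318.98112466, 215.3668895 ]))] [321.40916961 213.79847866] [321.30594116 168.04680829]
```

View pics/w8.png

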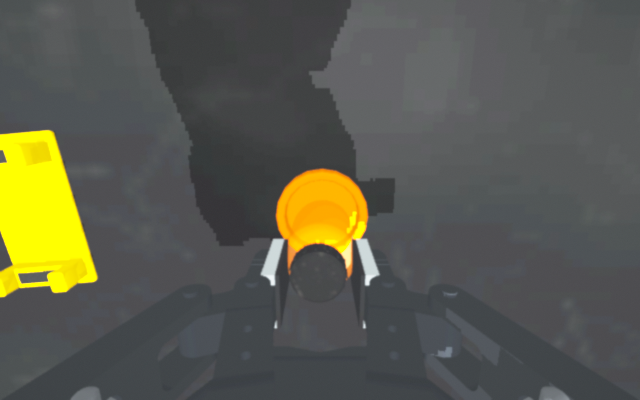

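The rim top edge is at row 168, exactly where predicted, and centred at column 321. I lower and release.

Emit:
{"name": "apply_moves", "arguments": {
  "plan": "0 0 0 0 0 0.6 1;0 0 0 0 0 1 1;0 0 0 0 0 1 1;0 0 0 0 0 0.6 1;0 0 0 0 0 0.3 1;0 0 0 0 0 0.1 1;0 0 0 0 0 0 1;0 0 0 0 0 0 1"
}}

```text
clock: 12.08
tcp_pos: [0.4378, -0.0939, 0.0285]
orientation: [-0.0, 1.0, 0.0, -0.0]
force: [0.7, 0.1, -0.1]
grip_width: 0.0293
grasp_force: 59.3
```

Emit:
{"name": "apply_moves", "arguments": {
  "plan": "0 0 0 0 0 0.1 1;0 0 0 0 0 0.1 1;0 0 0 0 0 0 0.8;0 0 0 0 0 0 0.6;0 0 0 0 0 0 0.4;0 0 0 0 0 0 0.2;0 0 0 0 0 0 0;0 0 0 0 0 0 0;0 0 0 0 0 -1 0;0 0 0 0 0 -2 0;0 0 0 0 0 -3 0;0 0 0 0 0 -3 0"
}}

```text
clock: 13.08
tcp_pos: [0.4369, -0.0943, 0.1169]
orientation: [0.0, 1.0, 0.0, -0.001]
force: [1.5, -0.5, 1.1]
grip_width: 0.0852
grasp_force: 0.0
```

Emit:
{"name": "apply_moves", "arguments": {
  "plan": "0 0 0 0 0 -3 0;0 0 0 0 0 -3 0;0 0 0 0 0 -2 0;0 0 0 0 0 0 0;0 0 0 0 0 0 0"
}}

```text
clock: 13.5
tcp_pos: [0.4382, -0.0946, 0.1973]
orientation: [0.0, 1.0, -0.0, 0.001]
force: [-0.5, -0.8, -0.5]
grip_width: 0.0851
grasp_force: 0.0
```

```bash
python3 - <<'E'
from h import *
c,im=grab('wrist','pics/w9.png');s=status.observe()
print(s['tcp_pos'])
for k,lo,hi,z in(('o',(3,90,30),(20,255,255),.012),('y',(22,120,100),(35,255,255),.005)):
  for st,ce,m in blobs(im,lo,hi,300): print(k,st.tolist(),ce,ray(c,ce,z))
E
```

```text
[ 0.43753995 -0.09449527  0.19635018]
o [291, 143, 60, 61, 2082] [318.81075889 169.16810759] [ 0.4347888  -0.09554985  0.012     ]
y [87, 119, 87, 107, 5616] [134.77136752 171.03650285] [ 0.43771374 -0.29449602  0.005     ]
```

View pics/w9.png

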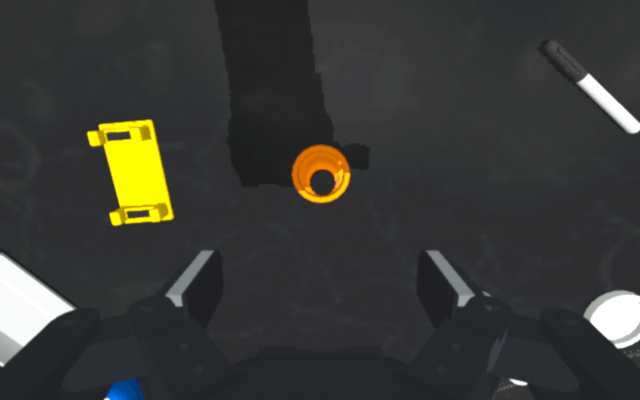

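The dye bottle stands upright and centred in the orange well, rim at (321,174), and the yellow rest is centred at about (135,171). I move above the water bottle and measure by numbers, since only one picture view remains.

Emit:
{"name": "apply_moves", "arguments": {
  "plan": "0 0 0 -0.8 1 0 0;0 0 0 -1.6 1.8 0 0;0 0 0 -2 2.2 0 0;0 0 0 -2 2.2 0 0;0 0 0 -2 2.2 0 0;0 0 0 -2 2.2 0 0;0 0 0 -2 2.2 0 0;0 0 0 -2 2.2 0 0;0 0 0 -1.6 1.8 0 0;0 0 0 -1 1.2 0 0;0 0 0 0 0 0 0;0 0 0 0 0 0 0"
}}

```text
clock: 14.55
tcp_pos: [0.607, 0.096, 0.1942]
orientation: [-0.001, 1.0, -0.0, -0.002]
force: [-1.1, -0.8, 0.7]
grip_width: 0.0853
grasp_force: 0.0
```

```bash
python3 - <<'E'
from h import *
c,im=grab('wrist','pics/w10.png');s=status.observe()
print(s['tcp_pos'],s['joint_pos'].round(2))
for x,y in((.613,.1),(.62,.105)): print('pred base/top',proj(c,[x-.024,y,0]),proj(c,[x,y,0]),proj(c,[x,y,.105]),proj(c,[x+.0155,y,.105]))
for st,ce,m in blobs(im,(0,0,110),(179,70,255),400):
    print('w',st.tolist(),ce.round(1),ray(c,ce,.010).round(4))
    for r in range(st[1],st[1]+st[3],12): x=np.where(m[r])[0]; print((r,x[0],x[-1]),end=' ')
    print()
# rest axis from w9
w=cv2.imread('pics/w9.png');p=vision.camera_params('wrist')
b=max(blobs(w,(22,120,100),(35,255,255),300),key=lambda b:b[0][4])[2]
from scipy.spatial.transform import Rotation as R
T=np.eye(4);T[:3,:3]=R.from_quat([0,1,0,0]).as_matrix();T[:3,3]=[.4375,-.0945,.1964];T=T@p['T_tool_cam']
cw=(c[0],c[1],c[2],T[:3,3],T[:3,:3])
q=np.array([ray(cw,(np.where(b[r])[0][-1],r),.005) for r in range(124,216,4)])
k=np.polyfit(q[:,0],q[:,1],1);print('rest edge angle deg',np.degrees(np.arctan(k[0])),'resid',np.abs(q[:,1]-np.polyval(k,q[:,0])).max(),'x range',ray(cw,(153,119.5),.005),ray(cw,(173,221),.005))
E
```

```text
[0.60665071 0.09491711 0.19463276] [-0.15  0.5  -0.15  1.88  0.1   0.78  1.22]
pred base/top [323.45012266 155.21206577] [323.38693965 177.15572334] [324.89800902 204.67367034] [324.81884644 223.33566517]
pred base/top [328.06720304 161.69372268] [327.92150773 183.40623799] [331.19939094 213.17428109] [331.02076078 231.56752519]
w [292, 153, 56, 65, 2790] [319.9 185.2] [0.6197 0.0962 0.01  ]
(153, np.int64(314), np.int64(326)) (165, np.int64(300), np.int64(340)) (177, np.int64(295), np.int64(345)) (189, np.int64(292), np.int64(347)) (201, np.int64(296), np.int64(344)) (213, np.int64(307), np.int64(332)) 
w [445, 153, 76, 72, 4275] [482.7 187.9] [0.6227 0.2706 0.01  ]
(153, np.int64(478), np.int64(492)) (165, np.int64(456), np.int64(514)) (177, np.int64(448), np.int64(520)) (189, np.int64(445), np.int64(520)) (201, np.int64(447), np.int64(516)) (213, np.int64(454), np.int64(507)) 
w [166, 250, 47, 57, 770] [187.1 277.6] [ 0.7296 -0.0578  0.01  ]
(250, np.int64(203), np.int64(211)) (262, np.int64(192), np.int64(204)) (274, np.int64(182), np.int64(195)) (286, np.int64(172), np.int64(187
[... 223 characters left out ...]
64(452), np.int64(467)) (298, np.int64(458), np.int64(469)) 
w [517, 278, 123, 91, 4072] [588.  313.6] [0.7777 0.4175 0.01  ]
(278, np.int64(553), np.int64(557)) (290, np.int64(533), np.int64(584)) (302, np.int64(525), np.int64(610)) (314, np.int64(517), np.int64(636)) (326, np.int64(593), np.int64(639)) (338, np.int64(606), np.int64(639)) (350, np.int64(619), np.int64(639)) (362, np.int64(631), np.int64(639)) 
w [493, 376, 43, 24, 722] [513.2 389.9] [0.891  0.3458 0.01  ]
(376, np.int64(502), np.int64(503)) (388, np.int64(498), np.int64(530)) 
rest edge angle deg 4.723864205187944 resid 0.0005638501955896325 x range [ 0.38254979 -0.26650801  0.005     ] [ 0.49364035 -0.25952866  0.005     ]
```

Checked numbers: the bottle is at about (0.611,0.096), the white holder at (0.6225,0.271), and the rest's axis is about +4° with edge length 111 mm, which fits. I descend on the bottle.

Emit:
{"name": "apply_moves", "arguments": {
  "plan": "0 0 0 -0.4 0.1 0.5 0;0 0 0 0 0 1.5 0;0 0 0 0 0 2 0;0 0 0 0 0 2 0;0 0 0 0 0 2 0;0 0 0 0 0 2 0;0 0 0 0 0 1.5 0;0 0 0 0 0 1.5 0;0 0 0 0 0 0.5 0;0 0 0 0 0 0 0;0 0 0 0 0 0 0"
}}

```text
clock: 15.52
tcp_pos: [0.6117, 0.0959, 0.0616]
orientation: [0.001, 1.0, -0.0, -0.0]
force: [0.0, 0.1, 0.6]
grip_width: 0.0856
grasp_force: 0.0
```

Emit:
{"name": "apply_moves", "arguments": {
  "plan": "0 0 0 0 0 0 0.2;0 0 0 0 0 0 0.3;0 0 0 0 0 0 0.4;0 0 0 0 0 0 0.5;0 0 0 0 0 0 0.7;0 0 0 0 0 0 1;0 0 0 0 0 0 1;0 0 0 0 0 0 1;0 0 0 0 0 0 1"
}}

```text
clock: 16.27
tcp_pos: [0.6123, 0.0962, 0.0625]
orientation: [0.0, 1.0, -0.0, 0.001]
force: [-1.1, -1.2, 7.0]
grip_width: 0.0357
grasp_force: 51.1
```

Emit:
{"name": "apply_moves", "arguments": {
  "plan": "0 0 0 0 0 0 1;0 0 0 0 0 0 1;0 0 0 0 0 -0.3 1;0 0 0 0 0 -0.5 1;0 0 0 0 0 -0.7 1;0 0 0 0 0 -0.5 1;0 0 0 0 0 0 1;0 0 0 0 0 0 1;0 0 0 0 0 0 1"
}}

```text
clock: 17.02
tcp_pos: [0.6118, 0.0965, 0.0815]
orientation: [0.0, 1.0, 0.0, 0.0]
force: [0.3, -0.6, -1.1]
grip_width: 0.0357
grasp_force: 49.5
```

```bash
python3 - <<'E'
from h import *
c,im=grab('wrist','pics/w11.png');s=status.observe();_,b=grab('scene')
print(s['tcp_pos'],s['grip_width'],s['grasp_force'],s['force'])
cv2.imwrite('pics/w11c.png',np.hstack([cv2.resize(im[100:340,200:440],(400,400)),cv2.resize(b[120:230,260:370],(400,400))]))
E
```

```text
[0.61170119 0.09649589 0.08136007] 0.035894406180106794 49.535032777057495 [-0.05250648  0.24810541 -1.1388936 ]
```

View pics/w11c.png

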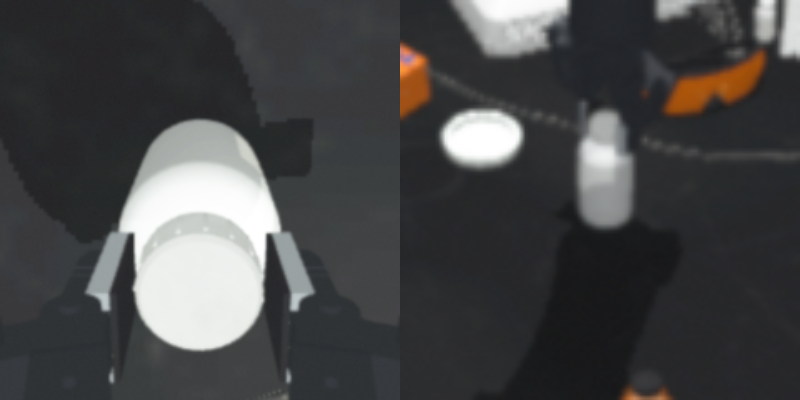

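The bottle is held upright near its shoulder and is clear of the bench; the -1.1 N load equals its weight. That was my last allowed picture, so the rest goes by numbers. I carry it gently to the white holder.

Emit:
{"name": "apply_moves", "arguments": {
  "plan": "0 0 0 0 0.3 -0.5 1;0 0 0 0 0.7 -0.5 1;0 0 0 0 1.2 -0.5 1;0 0 0 -0.2 1.8 0 1;0 0 0 -0.3 2.2 0 1;0 0 0 -0.3 2.4 0 1;0 0 0 -0.3 2.4 0 1;0 0 0 0 2.2 0 1;0 0 0 0 1.8 0 1;0 0 0 0 1.2 0 1;0 0 0 0 0.7 0 1;0 0 0 0 0.5 0 1"
}}

```text
clock: 18.12
tcp_pos: [0.6226, 0.2718, 0.0967]
orientation: [-0.0, 1.0, 0.0, 0.0]
force: [0.6, 0.4, -0.1]
grip_width: 0.0356
grasp_force: 49.6
```

```bash
python3 - <<'E'
from h import *
c,im=grab('wrist','pics/w12.png');s=status.observe()
print(s['tcp_pos'],s['grip_width'],s['grasp_force'],s['force'])
X=np.array([.6225,.271,.012])
print('pred rim near/left/right',proj(c,X-[.038,0,0]),proj(c,X-[0,.038,0]),proj(c,X+[0,.038,0]))
for st,ce,m in blobs(im,(0,0,110),(179,70,255),1000):
    print(st.tolist(),ce.round(1))
    for r in range(st[1],min(st[1]+90,st[1]+st[3]),8): x=np.where(m[r])[0]; print((r,int(x[0]),int(x[-1])),end=' ')
g=cv2.cvtColor(im,cv2.COLOR_BGR2GRAY);print('\n',g[140:260:4,320].tolist())
E
```

```text
[0.62263983 0.27217392 0.09662234] 0.034930863581821445 49.584535339381546 [-0.38179201  1.54852875 -0.10628681]
pred rim near/left/right [318.53413885 148.43018814] [268.89543791 198.36963308] [368.29753864 198.29686718]
[252, 149, 136, 162, 13762] [319.3 229. ]
(149, 312, 326) (157, 292, 347) (165, 283, 356) (173, 277, 361) (181, 273, 365) (189, 271, 367) (197, 270, 368) (205, 271, 368) (213, 273, 366) (221, 276, 363) (229, 273, 366) (237, 271, 368) 
 [33, 33, 65, 235, 235, 235, 236, 236, 218, 210, 211, 213, 215, 217, 223, 245, 250, 253, 254, 254, 255, 255, 188, 183, 182, 204, 218, 223, 223, 224]
```

The rim is within 1 px of the prediction, so I lower.

Emit:
{"name": "apply_moves", "arguments": {
  "plan": "0 0 0 0 -0.1 0.5 1;0 0 0 0 0 0.8 1;0 0 0 0 0 0.8 1;0 0 0 0 0 0.5 1;0 0 0 0 0 0.3 1;0 0 0 0 0 0.1 1;0 0 0 0 0 0 1;0 0 0 0 0 0 1"
}}

```text
clock: 18.83
tcp_pos: [0.623, 0.2695, 0.0665]
orientation: [0.0, 1.0, 0.0, 0.0]
force: [-0.6, -0.1, -0.8]
grip_width: 0.0356
grasp_force: 49.6
```

Emit:
{"name": "apply_moves", "arguments": {
  "plan": "0 0 0 0 0 0.1 1;0 0 0 0 0 0.1 1;0 0 0 0 0 0 1;0 0 0 0 0 0 1"
}}

```text
clock: 19.17
tcp_pos: [0.624, 0.2698, 0.0656]
orientation: [0.0, 1.0, 0.0, 0.001]
force: [0.7, 0.0, 5.8]
grip_width: 0.0357
grasp_force: 52.2
```

Emit:
{"name": "apply_moves", "arguments": {
  "plan": "0 0 0 0 0 0 0.6;0 0 0 0 0 0 0.4;0 0 0 0 0 0 0.2;0 0 0 0 0 0 0;0 0 0 0 0 0 0;0 0 0 0 0 0 0;0 0 0 0 0 -1 0;0 0 0 0 0 -2 0;0 0 0 0 0 -3 0;0 0 0 0 0 -3 0;0 0 0 0 0 -3 0;0 0 0 0 0 -2 0"
}}

```text
clock: 20.17
tcp_pos: [0.6236, 0.2699, 0.2084]
orientation: [0.0, 1.0, 0.001, 0.001]
force: [0.2, 0.6, 0.8]
grip_width: 0.0853
grasp_force: 0.0
```

```bash
python3 - <<'E'
from h import *
c,im=grab('wrist','pics/w13.png');s=status.observe()
print(s['tcp_pos'],s['grip_width'])
X=np.array([.6225,.271,0])
print('pred rim near',proj(c,X+[-.038,0,.012]),'cap far/left/right',proj(c,X+[.0155,0,.108]),proj(c,X+[0,-.0155,.108]),proj(c,X+[0,.0155,.108]))
g=cv2.cvtColor(im,cv2.COLOR_BGR2GRAY);print(g[140:240:3,320].tolist())
for r in(185,195,205,215,225): print(r,g[r,265:380:5].tolist())
ct,t=grab('top');cs,sc=grab('scene')
for n,cc in(('top',ct),('scene',cs)): print(n,'upright pred base,top',proj(cc,X+[0,0,.003]),proj(cc,X+[0,0,.108]))
for n,i,box in(('top',t,(210,145,265,190)),('scene',sc,(255,115,310,175))):
  for st,ce,m in blobs(i,(0,0,110),(179,70,255),50):
    if box[0]<ce[0]<box[2] and box[1]<ce[1]<box[3]: print(n,st.tolist(),ce.round(1))
E
```

```text
[0.62503519 0.2705812  0.21177761] 0.08550088021875143
pred rim near [320.33045144 133.95233916] cap far/left/right [320.93389633 209.84870403] [301.7729563  191.66624542] [340.06106073 191.573339  ]
[227, 232, 215, 209, 213, 236, 250, 253, 254, 244, 189, 217, 220, 221, 221, 220, 220, 219, 217, 217, 219, 220, 193, 58, 57, 58, 73, 87, 79, 58, 59, 59, 58, 58]
185 [37, 37, 38, 35, 50, 127, 241, 251, 221, 221, 220, 220, 222, 222, 220, 252, 246, 255, 57, 57, 57, 55, 57]
195 [60, 43, 44, 58, 56, 57, 61, 254, 220, 221, 221, 217, 218, 219, 216, 255, 108, 59, 58, 57, 56, 55, 55]
205 [57, 58, 58, 58, 59, 57, 57, 56, 57, 111, 209, 217, 196, 71, 56, 58, 57, 57, 57, 57, 56, 56, 58]
215 [59, 59, 59, 61, 59, 59, 59, 59, 59, 57, 58, 58, 56, 60, 61, 78, 86, 93, 82, 71, 78, 58, 59]
225 [59, 59, 59, 59, 58, 58, 72, 70, 82, 95, 87, 61, 60, 59, 59, 57, 59, 57, 57, 58, 56, 56, 58]
top upright pred base,top [234.72326059 170.98723404] [226.57472879 160.48062432]
scene upright pred base,top [282.1383963  158.39551121] [280.52079879 134.02041991]
scene [266, 87, 83, 79, 3170] [302.7 116.6]
```

In the wrist view the cap spans rows 171-207 and columns 302-341, close to the prediction for an upright bottle in the well. Now the marker: centre (0.432,0.314), axis +23.4°.

Emit:
{"name": "apply_moves", "arguments": {
  "plan": "0 0 0 1 0.3 0 0;0 0 0 2 0.5 0 0;0 0 0 2.5 0.5 0 0;0 0 0 2.5 0.5 0 0;0 0 0 2.5 0.5 0 0;0 0 0 2.5 0.5 1 0;0 0 0 2.5 0.5 2 0;0 0 0 2.5 0.5 2 0;0 0 0 1.3 0.5 2 0;0 0 -0.7 0 0 1 0;0 0 -0.8 0 0 1 0;0 0 -0.8 0 0 0 0"
}}

```text
clock: 21.32
tcp_pos: [0.4271, 0.3118, 0.1118]
orientation: [-0.123, 0.992, -0.001, -0.002]
force: [0.0, -0.6, 0.5]
grip_width: 0.0851
grasp_force: 0.0
```

Emit:
{"name": "apply_moves", "arguments": {
  "plan": "0 0 -0.8 0 0 0 0;0 0 -0.8 0 0 0 0;0 0 0 0 0 0 0;0 0 0 0 0 0 0"
}}

```text
clock: 21.65
tcp_pos: [0.4289, 0.3121, 0.1137]
orientation: [-0.201, 0.98, -0.0, -0.001]
force: [-1.2, -0.1, 0.8]
grip_width: 0.0855
grasp_force: 0.0
```

```bash
python3 - <<'E'
from h import *
c,im=grab('wrist','pics/w14.png');s=status.observe()
x=R.from_quat(s['orientation']).as_matrix()[:,0]
print(s['tcp_pos'],s['joint_pos'].round(2),'toolx',np.degrees(np.arctan2(x[1],x[0])))
d=np.array([np.cos(np.radians(23.4)),np.sin(np.radians(23.4)),0]);C=np.array([.432,.314,.0075])
print('pred barrel end, mid, cap end',proj(c,C-.068*d),proj(c,C),proj(c,C+.068*d))
for st,ce,m in blobs(im,(0,0,130),(179,70,255),300):
    if not(250<ce[0]<400): continue
    r=cv2.minAreaRect(np.argwhere(m)[:,::-1].astype(np.float32));bp=cv2.boxPoints(r)
    print(st.tolist(),r,[ray(c,q,.010).round(4).tolist() for q in bp])
g=cv2.cvtColor(im,cv2.COLOR_BGR2GRAY)
for r in range(60,260,10): print(r,g[r,292:352:3].tolist())
E
```

```text
[0.42912417 0.31221894 0.11392443] [-0.57  0.53 -0.23  2.12  0.23  0.51  1.  ] toolx -156.78518012339438
pred barrel end, mid, cap end [320.5039646  111.33576406] [320.78143139 195.98331865] [321.02378728 269.91949588]
[315, 111, 16, 106, 1377] ((322.19000244140625, 163.4459228515625), (105.16548156738281, 13.465032577514648), 88.58557891845703) [[0.3713, 0.2824, 0.01], [0.367, 0.2918, 0.01], [0.4441, 0.3278, 0.01], [0.4488, 0.3175, 0.01]]
60 [24, 23, 25, 25, 33, 41, 41, 40, 39, 38, 40, 39, 39, 40, 40, 43, 42, 45, 45, 46]
70 [24, 23, 26, 25, 25, 26, 39, 39, 40, 39, 39, 40, 40, 39, 41, 41, 42, 44, 44, 44]
80 [27, 24, 24, 24, 25, 24, 25, 26, 23, 24, 31, 38, 38, 38, 39, 40, 40, 41, 44, 43]
90 [25, 21, 26, 24, 23, 22, 25, 23, 23, 24, 23, 24, 23, 24, 23, 31, 39, 39, 40, 41]
100 [23, 24, 24, 22, 22, 24, 23, 23, 25, 23, 24, 25, 22, 23, 24, 25, 23, 35, 39, 42]
110 [24, 24, 25, 24, 24, 22, 22, 27, 90, 101, 104, 112, 38, 24, 24, 22, 22, 23, 22, 35]
120 [24, 23, 24, 22, 22, 24, 23, 70, 158, 167, 169, 160, 113, 23, 22, 22, 22, 21, 24, 24]
130 [23, 22, 24, 24, 23, 23, 21, 53, 154, 167, 171, 161, 
[... 389 characters left out ...]
22]
180 [20, 21, 22, 21, 20, 22, 22, 21, 126, 159, 168, 164, 152, 36, 21, 21, 23, 20, 22, 22]
190 [22, 23, 22, 22, 21, 22, 23, 21, 94, 159, 170, 167, 153, 41, 20, 21, 22, 22, 23, 24]
200 [22, 20, 21, 22, 22, 23, 23, 21, 74, 157, 165, 164, 155, 55, 34, 36, 35, 35, 35, 36]
210 [23, 33, 32, 36, 31, 34, 33, 36, 70, 157, 194, 242, 237, 91, 34, 34, 35, 36, 37, 35]
220 [35, 34, 35, 34, 35, 34, 35, 36, 36, 56, 63, 65, 55, 43, 36, 35, 35, 35, 36, 37]
230 [35, 35, 34, 34, 34, 34, 35, 36, 35, 50, 53, 62, 57, 44, 36, 36, 35, 35, 36, 35]
240 [36, 36, 35, 36, 34, 36, 35, 36, 28, 49, 55, 58, 57, 43, 34, 35, 34, 36, 35, 36]
250 [37, 36, 38, 38, 37, 37, 35, 35, 33, 45, 55, 59, 59, 43, 34, 36, 35, 33, 34, 34]
```

The barrel end is at row 111 as predicted, and the pen lies about 2 mm off the jaw centre line, so I descend with a small correction.

Emit:
{"name": "apply_moves", "arguments": {
  "plan": "0 0 -0.15 -0.35 0.15 1 0;0 0 0 0 0 2 0;0 0 0 0 0 2 0;0 0 0 0 0 2 0;0 0 0 0 0 1.5 0;0 0 0 0 0 1 0;0 0 0 0 0 0.5 0;0 0 0 0 0 0.2 0;0 0 0 0 0 0 0;0 0 0 0 0 0 0"
}}

```text
clock: 22.53
tcp_pos: [0.4328, 0.3156, 0.013]
orientation: [-0.21, 0.978, 0.0, 0.0]
force: [0.3, -0.1, -0.6]
grip_width: 0.0857
grasp_force: 0.0
```

Emit:
{"name": "apply_moves", "arguments": {
  "plan": "0 0 0 0 0 0.1 0.4;0 0 0 0 0 0 0.6;0 0 0 0 0 0 0.7;0 0 0 0 0 0 0.8;0 0 0 0 0 0 1;0 0 0 0 0 0 1;0 0 0 0 0 0 1;0 0 0 0 0 0 1;0 0 0 0 0 0 1"
}}

```text
clock: 23.28
tcp_pos: [0.4326, 0.3154, 0.0115]
orientation: [-0.21, 0.978, -0.0, -0.0]
force: [0.5, 0.1, -0.3]
grip_width: 0.0001
grasp_force: 0.0
```

The pen was missed: width and force are both zero. I raise and re-measure.

Emit:
{"name": "apply_moves", "arguments": {
  "plan": "0 0 0 0 0 0 1;0 0 0 0 0 -1 1;0 0 0 0 0 -2 1;0 0 0 0 0 -3 0.5;0 0 0 0 0 -3 0;0 0 0 0 0 -1 0;0 0 0 0 0 0 0;0 0 0 0 0 0 0"
}}

```text
clock: 23.95
tcp_pos: [0.4329, 0.3153, 0.1123]
orientation: [-0.21, 0.978, 0.0, 0.001]
force: [0.3, 0.2, -0.9]
grip_width: 0.0602
grasp_force: 0.0
```

```bash
python3 - <<'E'
from h import *
c,im=grab('wrist','pics/w15.png');s=status.observe()
x=R.from_quat(s['orientation']).as_matrix()[:,0]
print(s['tcp_pos'],'toolx',np.degrees(np.arctan2(x[1],x[0])))
for n,cc,i in(('wrist',c,im),('top',)+grab('top'),('scene',)+grab('scene')):
  for st,ce,m in blobs(i,(0,0,130),(179,70,255),60):
    p=ray(cc,ce,.0075)
    if not(.3<p[0]<.6 and .1<p[1]<.5): continue
    r=cv2.minAreaRect(np.argwhere(m)[:,::-1].astype(np.float32));bp=cv2.boxPoints(r)
    bp=bp if np.linalg.norm(bp[0]-bp[1])<np.linalg.norm(bp[1]-bp[2]) else np.roll(bp,1,0)
    a,b=ray(cc,(bp[0]+bp[1])/2,.0075),ray(cc,(bp[2]+bp[3])/2,.0075)
    print(n,st.tolist(),'p',p.round(4),'barrel ends',a.round(4),b.round(4),np.linalg.norm(a-b).round(4))
E
```

```text
[0.43247733 0.31500858 0.11136472] toolx -155.74636797188086
wrist [174, 0, 74, 106, 1747] p [0.3678 0.1989 0.0075] barrel ends [0.3435 0.1671 0.0075] [0.3933 0.233  0.0075] 0.0826
wrist [314, 103, 15, 107, 1443] p [0.4056 0.3038 0.0075] barrel ends [0.3689 0.2866 0.0075] [0.4461 0.3225 0.0075] 0.0852
wrist [218, 282, 9, 10, 63] p [0.5481 0.2716 0.0075] barrel ends [0.5448 0.2695 0.0075] [0.5534 0.2725 0.0075] 0.0091
top [214, 226, 11, 26, 84] p [0.4058 0.3036 0.0075] barrel ends [0.4446 0.3221 0.0075] [0.3691 0.2859 0.0075] 0.0838
top [242, 243, 22, 19, 78] p [0.3676 0.199  0.0075] barrel ends [0.3923 0.2317 0.0075] [0.3434 0.1671 0.0075] 0.081
```

The pen hasn't moved, and the jaws closed above it. From the pads' pixels in the earlier closed view (17 mm gap → depth 0.146 m, row 237), the tips stand about 20 mm behind the TCP rather than 8 mm ahead of it. That also explains the grips on cap and shoulder. I therefore aim for TCP z ≈ -0.015 and watch the force.

Emit:
{"name": "apply_moves", "arguments": {
  "plan": "0 0 -0.1 0.2 0 1 0;0 0 0 0 0 2 0;0 0 0 0 0 2 0;0 0 0 0 0 2 0;0 0 0 0 0 2 0;0 0 0 0 0 1.5 0;0 0 0 0 0 1 0;0 0 0 0 0 0.4 0;0 0 0 0 0 0.2 0;0 0 0 0 0 0 0;0 0 0 0 0 0 0"
}}

```text
clock: 25.02
tcp_pos: [0.4309, 0.3147, -0.0091]
orientation: [-0.215, 0.977, 0.0, 0.0]
force: [0.2, 0.3, 0.0]
grip_width: 0.0854
grasp_force: 0.0
```

No contact at -0.009, which supports the corrected offset. I go a little lower and close step by step.

Emit:
{"name": "apply_moves", "arguments": {
  "plan": "0 0 0 0 0 0.4 0.3;0 0 0 0 0 0 0.5;0 0 0 0 0 0 0.6;0 0 0 0 0 0 0.7;0 0 0 0 0 0 0.8;0 0 0 0 0 0 1;0 0 0 0 0 0 1;0 0 0 0 0 0 1;0 0 0 0 0 0 1"
}}

```text
clock: 25.77
tcp_pos: [0.4309, 0.3146, -0.0131]
orientation: [-0.215, 0.977, 0.0, 0.0]
force: [0.1, -0.8, 5.1]
grip_width: 0.0121
grasp_force: 59.7
```

The marker is gripped: 12 mm width, 60 N. I lift, align and carry it.

Emit:
{"name": "apply_moves", "arguments": {
  "plan": "0 0 0 0 0 -0.5 1;0 0 0 0 0 -1 1;0 0 0 0 0 -2 1;0 0 0 0 0 -3 1;0 0 0 0 0 -3 1;0 0 0 0 0 -3 1;0 0 0.5 0 0 -1.5 1;0 0 0.75 0 0 0 1;0 0 0.75 0 0 0 1;0 0 0.75 0 0 0 1;0 0 0.7 0 0 0 1;0 0 0 0 0 0 1"
}}

```text
clock: 26.77
tcp_pos: [0.4306, 0.3145, 0.1274]
orientation: [-0.035, 0.999, 0.0, 0.0]
force: [0.2, 0.3, 0.5]
grip_width: 0.0123
grasp_force: 58.5
```

Emit:
{"name": "apply_moves", "arguments": {
  "plan": "0 0 0 -0.2 -1 0 1;0 0 0 -0.3 -2 0 1;0 0 0 -0.45 -3.2 0 1;0 0 0 -0.45 -3.2 0 1;0 0 0 -0.45 -3.2 0 1;0 0 0 -0.45 -3.2 0 1;0 0 0 -0.45 -3.2 0 1;0 0 0 -0.45 -3.2 0 1;0 0 0 -0.45 -3.2 0 1;0 0 0 -0.45 -3.2 0 1;0 0 0 -0.45 -3.2 0 1"
}}

```text
clock: 27.68
tcp_pos: [0.4989, -0.0018, 0.1268]
orientation: [-0.038, 0.999, -0.0, -0.0]
force: [1.1, 0.6, 0.4]
grip_width: 0.0119
grasp_force: 58.6
```

Emit:
{"name": "apply_moves", "arguments": {
  "plan": "0 0 0 0.9 -3.2 0 1;0 0 0 0.9 -3.2 0 1;0 0 0 0.9 -3.2 0 1;0 0 0 0.9 -3.2 0 1;0 0 0 0.9 -3.2 0 1;0 0 0 0.9 -3.2 0 1;0 0 0 0.9 -3.2 0 1;0 0 0 0.9 -2.5 0 1;0 0 0 0.6 -1.8 0 1;0 0 0 0.3 -0.8 0 1;0 0 0 0 0 0 1;0 0 0 0 0 0 1"
}}

```text
clock: 28.68
tcp_pos: [0.4382, -0.2791, 0.1266]
orientation: [-0.037, 0.999, 0.0, 0.0]
force: [0.4, 0.4, -0.6]
grip_width: 0.0117
grasp_force: 58.6
```

```bash
python3 - <<'E'
from h import *
c,im=grab('wrist','pics/w16.png');s=status.observe()
x=R.from_quat(s['orientation']).as_matrix()[:,0]
print(s['tcp_pos'],s['grip_width'],s['grasp_force'],'toolx',np.degrees(np.arctan2(x[1],x[0])),s['joint_pos'].round(2))
hsv=cv2.cvtColor(im,cv2.COLOR_BGR2HSV)
y=cv2.inRange(hsv,(22,120,100),(35,255,255))
rows=np.where(y.any(1))[0]
for r in range(rows[0],rows[-1]+1,5): q=np.where(y[r])[0];print((r,int(q[0]),int(q[-1])) if len(q) else r,end=' ')
print()
for th in(-2,4.2):
  d=np.array([np.cos(np.radians(4.2)),np.sin(np.radians(4.2)),0]);n=np.array([-d[1],d[0],0]);C=np.array([.439,-.293,0.005])
  print('pred plate corners',[proj(c,C+a*.055*d+b*.028*n).round(0).tolist() for a,b in((-1,-1),(-1,1),(1,1),(1,-1))]);break
for st,ce,m in blobs(im,(0,0,130),(179,70,255),200):
  r=cv2.minAreaRect(np.argwhere(m)[:,::-1].astype(np.float32)); print('white',st.tolist(),np.round(r[0]),np.round(r[1]),round(r[2],1))
E
```

```text
[ 0.43866367 -0.27832422  0.12661611] 0.011757987478193649 58.57237100601196 toolx -175.7271258806879 [ 0.63  0.5  -0.24  2.14  0.23  0.53  1.86]
(124, 270, 304) (129, 268, 305) (134, 267, 335) (139, 266, 335) (144, 266, 335) (149, 267, 335) (154, 269, 335) (159, 269, 335) (164, 269, 335) (169, 270, 335) (174, 270, 550) (179, 270, 557) (184, 271, 562) (189, 271, 565) (194, 271, 566) (199, 271, 567) (204, 272, 567) (209, 272, 563) (214, 272, 549) (219, 272, 542) (224, 273, 529) (229, 273, 526) (234, 273, 545) (239, 272, 334) (244, 272, 291) (249, 272, 284) 
pred plate corners [[269.0, 122.0], [337.0, 122.0], [335.0, 245.0], [274.0, 245.0]]
white [306, 105, 29, 195, 5128] [320. 202.] [194.  28.] 90.0
white [285, 238, 18, 47, 488] [293. 260.] [14. 46.] 5.9
white [337, 238, 18, 47, 493] [346. 260.] [46. 14.] 84.3
white [20, 271, 139, 101, 7257] [ 84. 318.] [ 65. 137.] 61.3
```

The plate corners match the prediction within 2 px, and the pen is centred in the jaws with its end 68.5 mm from the TCP. I shift 15 mm in y and lower.

Emit:
{"name": "apply_moves", "arguments": {
  "plan": "0 0 0 0 -0.7 0 1;0 0 0 0 -0.8 1 1;0 0 0 0 0 2 1;0 0 0 0 0 2 1;0 0 0 0 0 2 1;0 0 0 0 0 2 1;0 0 0 0 0 1.5 1;0 0 0 0 0 1 1;0 0 0 0 0 0.4 1;0 0 0 0 0 0.2 1;0 0 0 0 0 0 1;0 0 0 0 0 0 1"
}}

```text
clock: 29.73
tcp_pos: [0.4399, -0.2946, 0.006]
orientation: [-0.036, 0.999, -0.0, 0.0]
force: [0.6, 0.4, -0.4]
grip_width: 0.0122
grasp_force: 58.6
```

Emit:
{"name": "apply_moves", "arguments": {
  "plan": "0 0 0 0 0.1 0.1 1;0 0 0 0 0 0.1 1;0 0 0 0 0 0.1 1;0 0 0 0 0 0 1;0 0 0 0 0 0 1"
}}

```text
clock: 30.15
tcp_pos: [0.4397, -0.2936, 0.0028]
orientation: [-0.036, 0.999, -0.0, 0.0]
force: [-0.4, 0.2, 4.4]
grip_width: 0.012
grasp_force: 59.1
```

Contact came at the expected height. I release, rise and check.

Emit:
{"name": "apply_moves", "arguments": {
  "plan": "0 0 0 0 0 0 0.8;0 0 0 0 0 0 0.5;0 0 0 0 0 0 0.2;0 0 0 0 0 0 0;0 0 0 0 0 0 0;0 0 0 0 0 -1 0;0 0 0 0 0 -2 0;0 0 0 0 0 -3 0;0 0 0 0 0 -3 0;0 0 0 0 0 -3 0;0 0 0 0 0 -3 0;0 0 0 0 0 -2 0"
}}

```text
clock: 31.15
tcp_pos: [0.4398, -0.2936, 0.176]
orientation: [-0.036, 0.999, -0.001, 0.001]
force: [0.2, -0.3, 0.7]
grip_width: 0.0852
grasp_force: 0.0
```

Emit:
{"name": "apply_moves", "arguments": {
  "plan": "0 0 0 -2 0 -2 0;0 0 0 -2 0 -1 0;0 0 0 0 0 0 0;0 0 0 0 0 0 0"
}}

```text
clock: 31.48
tcp_pos: [0.4801, -0.2903, 0.2036]
orientation: [-0.037, 0.999, -0.0, 0.001]
force: [-0.4, 0.1, 0.1]
grip_width: 0.0854
grasp_force: 0.0
```

```bash
python3 - <<'E'
from h import *
c,im=grab('wrist','pics/w17.png');s=status.observe()
print(s['tcp_pos'],s['grip_width'],s['force'].round(1))
hsv=cv2.cvtColor(im,cv2.COLOR_BGR2HSV)
d=np.array([np.cos(np.radians(4.2)),np.sin(np.radians(4.2)),0]);C=np.array([.4395,-.293,.016+.0075])
print('pred pen ends',proj(c,C-.068*d),proj(c,C+.068*d),'plate',[proj(c,C*[1,1,0]+[0,0,.005]+a*.055*d+b*.028*np.array([-d[1],d[0],0])).round(0).tolist() for a,b in((-1,-1),(-1,1),(1,1),(1,-1))])
y=cv2.inRange(hsv,(22,120,100),(35,255,255));y[:,:200]=0;y[:,450:]=0
q=np.argwhere(y);print('yellow bbox rows/cols',q.min(0),q.max(0))
for st,ce,m in blobs(im,(0,0,130),(179,70,255),200):
  r=cv2.minAreaRect(np.argwhere(m)[:,::-1].astype(np.float32)); print('white',st.tolist(),np.round(r[0]),np.round(r[1]),round(r[2],1))
# vials/bottles/bystanders in top & scene
t0=cv2.imread('pics/top0.png');s0=cv2.imread('pics/scene0.png')
for n,o in(('top',t0),('scene',s0)):
  cc,i=grab(n,f'pics/{n}9.png')
  df=cv2.absdiff(o,i).max(2);k=cv2.connectedComponentsWithStats((df>50).astype(np.uint8))
  for st,ce in zip(k[2][1:],k[3][1:]):
    if st[4]>=25: print(n,'change',st.tolist(),ray(cc,ce,.02).round(3))
E
```

```text
[ 0.47878785 -0.29029705  0.20277466] 0.0851047563248228 [-0.6 -0.7 -0.2]
pred pen ends [320.01327313  61.54558574] [320.07149343 198.60113788] plate [[293.0, 78.0], [347.0, 78.0], [345.0, 183.0], [295.0, 183.0]]
yellow bbox rows/cols [ 78 291] [184 347]
white [313, 61, 14, 91, 1055] [320. 106.] [90. 13.] 90.0
white [85, 205, 128, 102, 7611] [151. 261.] [105.  96.] 41.3
white [427, 251, 48, 56, 739] [452. 275.] [66. 19.] 60.5
white [205, 269, 38, 66, 1157] [227. 305.] [29. 67.] 16.1
white [339, 270, 19, 35, 538] [348. 287.] [34. 18.] 90.0
top change [443, 130, 169, 181, 13787] [ 0.469 -0.616  0.02 ]
top change [222, 156, 11, 11, 57] [0.653 0.297 0.02 ]
top change [280, 161, 17, 22, 289] [0.617 0.099 0.02 ]
top change [226, 165, 18, 15, 137] [0.611 0.262 0.02 ]
top change [349, 165, 7, 10, 59] [ 0.627 -0.1    0.02 ]
top change [397, 171, 9, 11, 61] [ 0.61  -0.252  0.02 ]
top change [419, 192, 12, 7, 52] [ 0.55  -0.322  0.02 ]
top change [412, 212, 13, 6, 46] [ 0.489 -0.302  0.02 ]
top change [405, 217, 24, 37, 535] [ 0.43  -0.295  0.02 ]
top change [286, 218, 11, 10, 33] [0.453 0.083 
[... 1932 characters left out ...]
02 ]
scene change [183, 231, 9, 20, 38] [0.163 0.189 0.02 ]
scene change [323, 236, 9, 6, 47] [ 0.425 -0.102  0.02 ]
scene change [108, 242, 9, 16, 29] [0.006 0.314 0.02 ]
scene change [89, 248, 12, 29, 141] [-0.047  0.311  0.02 ]
scene change [189, 254, 12, 27, 95] [0.12  0.101 0.02 ]
scene change [95, 257, 71, 48, 1500] [-0.013  0.212  0.02 ]
scene change [370, 260, 31, 36, 540] [ 0.426 -0.3    0.02 ]
scene change [140, 278, 33, 22, 344] [0.016 0.112 0.02 ]
scene change [115, 304, 16, 15, 128] [-0.071  0.123  0.02 ]
scene change [175, 318, 92, 51, 1790] [ 0.034 -0.128  0.02 ]
scene change [145, 359, 7, 10, 47] [-0.102 -0.036  0.02 ]
scene change [160, 370, 14, 6, 59] [-0.085 -0.079  0.02 ]
```

The pen's near end is at row 61 and its axis at column 320, both as predicted, and the rest plate matches too. The vial, dye bottle and water bottle show only at their holders, and neither the rack nor the tray shows any movement. I hand in.

```bash
python3 -c "
from rig import job
print(job.sign_off())"
```

```text
the job is handed in; nothing more can be done
None
```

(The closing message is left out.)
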